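Set a handle blank against the stop of a V-groove drilling jig

ROBOT

A 6-joint arm with a two-finger parallel gripper is mounted at the origin on a cart in front of the work surface, level with it; the furniture and walls round the work are solid. World frame = base frame: x ahead of the robot, y to its left, z up, the work surface at z = 0. Lengths are in m, angles in rad, forces in N, time in s.
With the tool pointing down it reaches from about 0.275 to 0.775 m from the base axis. Payload 14.6 kg.
Tool frame: the origin (TCP) lies on the centre line of the jaws, within the pads' length; the fingertips stand 8 mm ahead of it and the grasp point (between the pads) lies 11 mm behind it; z points along the fingers, y is the direction in which the jaws open and shut (so a half turn about z gives the same grasp; the last joint's range is limited). The gripper opens to 85 mm and grips with 20 to 120 N. Pads are 22 mm wide; open, the fingers measure 114 mm over their backs; the gripper's body (76 mm by 85 mm) begins 54 mm behind the grasp point. The pads swing forward as they close: fully open they stand 13 mm farther back than shut.
Start: joints at [1.14, 0.263, -0.048, 1.259, 0, 1.415], TCP at [0.143, 0.505, 0.239] pointing down, gripper open.
Joint ranges: [-2.65, 2.65], [-0.89, 1.7], [-1.18, 1.37], [-2.13, 2.11], [-1.35, 1.29], [-3.14, 3.14]. Speed limits (rad/s): [1.89, 1.89, 2.57, 2.79, 3.14, 3.14].

INTERFACE

Orientations are given as a rotation vector (axis times angle).
In Python, from workcell import robot, vision gives the robot as it stands.
- The arm moves only by the tool send_rows, never from a script. Its argument "plan" is a list of rows, each an object with "travel": the shift along the tool's x, y, z in cm, a list of three; "roll": the turn about the tool's z in rad; "jaw": the opening, from 0 (shut) to 1 (fully open). A call has 1 to 20 rows; each row shifts and turns the pose as measured when the row begins, along the tool's axes as they then stand; what a row does not reach is not made up. A row lasts 1/8 s, in which the tool goes at most 62.5 mm and 10.7 degrees, less where a joint would pass 70% of its speed; a pose out of reach is approached as far as the arm can. A call with a gripper value outside its range is refused whole. The fingers move at their own pace and stop on an object; "newtons" is the grip in N (left out, the last holds). Time passes only in rows, so rows that do not move let the fingers close. It gives the time, the measured TCP pose, the force and the opening at its end, in the units of the state.
- robot.observe(): the state, without advancing time (a new reading comes with each control period).
- vision.camera(name): name is "side" or "top"; returns the picture (400x640x3 uint8, red, green, blue); there is no depth.
- vision.camera_model(name): a dict with "fovy" (degrees; the focal length in pixels is half the picture's height over the tangent of half this angle, whatever the lens; pixels are square), "cx", "cy" (the principal point, pixels), "k1" (the pictures are not rectified: a ray, as slopes to the right and down, at radius r is drawn at 1 + k1 r^2 times it, then the intrinsics apply), "camera_from_world" (4x4, takes a point from world to camera coordinates). Camera axes: x right, y down, z forward; pixel columns grow to the right and rows downward; lengths in m; the calibration is good to about 2 mm. A picture is of the moment at which its call begins. camera_model takes no time and is no camera call.
- robot.job_done(): hands the job in, once; it reports no verdict.
The state is a dict: "t": time; "joint_positions": joint angles; "joint_velocities": joint speeds; "joint_efforts": joint torques, N m; "tcp_pos": TCP position; "eef_rot": TCP orientation; "wrist_force": force on the tool from outside, world axes, zero at the start; "ft_torque": the same for the moment, N m; "grip_width": finger opening in m.
Only numpy, scipy, OpenCV 4.12 (cv2) and the standard library are available. Lean on these libraries where they do the work, as an engineer would, in place of code of your own. Each camera call takes 0.05 s, during which the arm holds its last target. There are 200 camera calls.

TASK

Take the wooden handle blank off its sloping rest, lay it gently in the open part of the drilling jig's V-groove, before the bridge, with the steel-capped end pointing away from the stop, and let go of it. Then push it along the groove, under the bridge, until its wooden end touches the end stop, without shoving the stop out of its setting. Leave the glue pot, the red spool and the red-lidded jar where they are.

Things in the scene. Friction and masses are not known exactly. Their poses are not given: they have to be found in the camera images.
- handle: the handle blank: straight pale wooden rod, 24 mm in diameter, 150 mm long, the wooden end hemispherical, the last 39 mm at the other end a dark steel cap with a flat end face; about 70 g. Origin at its centre; x axis along it, from the wooden end to the steel end. At the start it lies in the rest, sloping at 35 degrees, steel end up
- handle_center (a point): centre of the handle blank, on its axis half-way along; axes as the handle's. A good place to grip: in the rest there is 67 mm free between the two supports here, and 60 mm below the axis
- handle_butt (a point): tip of the handle's wooden end, 75 mm from its centre, on its axis
- handle_cap (a point): centre of the handle's flat steel end face, 75 mm from its centre, on its axis
- rest: the rest, fixed: dark board 84x165x10 mm with two short V supports on posts and a foot plate, in which the handle leans. Origin at the centre of the board's underside; y axis: horizontal direction in which the handle rises. In this frame (mm) the handle's centre is at [0, 0, 88], its wooden tip at [0, -61, 45] against the foot plate; the rest is about 115 high
- v_jig: the drilling jig, fixed: plywood board 92x350x12 mm with a 90-degree V-groove of aluminium angle. Origin: centre of the board's underside; y axis along the groove, from the stop to the open end. Groove from y = -88 to 57 and 127 to 170 mm; from 57 to 127 it is cut away down to the board, a gap for fingers. A handle in the groove has its axis at x = 0, z = 47 mm; edges of the V at x = +-14, z = 41
- bridge (a point): centre of the top of the wooden drill-guide bridge over the groove (jig y = -12, z = 74 mm); axes as the jig's. It spans y = -30 to 5 mm; posts at x = +-27 to 39; underside of its top plate at z = 66 (7 mm over the handle), a brass bush on top up to z = 79
- groove_lay (a point): point on the axis of a handle lying in the groove, at the middle of the finger gap (jig y = 92, z = 47 mm): with its centre here the handle lies in the open part with its wooden tip 12 mm short of the bridge; axes as the jig's
- stop_face (a point): centre of the flat face (16 mm across) of the steel end stop's nose, which the wooden end must touch; on the groove's axis, facing the jig's +y; axes as the jig's. The stop (grey block, black knob, at the -y end) is held in its setting by friction only and slides towards -y when pushed with more than about 22 N; its setting differs from run to run: jig y = -50 to -85 mm
- glue_pot: bystander, to be left alone: glue pot with a blue lid, 47 mm across, 70 high (mm); origin at the centre of its underside
- spool_red: bystander, to be left alone: thread spool, red thread, 35 mm across, 44 high (mm); origin at the centre of its underside
- dye_jar: bystander, to be left alone: glass jar with a red lid, 67 mm across, 81 high (mm); origin at the centre of its underside

How it is judged:
On the way:
1. the handle lies in the open part of the groove, steel end away from the stop, its wooden end not yet past the near side of the bridge (jig y over 0), let go and at rest (angle between the x axis of handle_center and the y axis of v_jig, either way round below 0.05 rad and z of handle_butt in the frame of v_jig between 0.043 and 0.051 m and x of handle_butt in the frame of v_jig between -0.005 and 0.005 m and z of handle_cap in the frame of v_jig between 0.043 and 0.051 m and x of handle_cap in the frame of v_jig between -0.005 and 0.005 m and y of handle_butt in the frame of v_jig above 0 m and y of handle_cap in the frame of v_jig above 0.1 m and contact force between the fingers and handle below 0.1 N and linear speed of handle below 0.02 m/s), for 0.2 s.
At the end, for the whole second after the job is handed in: The handle lies down in the V-groove (both ends within 4 mm of its seated height and 5 mm of the groove's axis, aligned within 0.05 rad), its wooden end tip within 4 mm of the stop's face, the stop within 5 mm of its first setting, the handle released and at rest (angle between the x axis of handle_center and the y axis of v_jig, either way round below 0.05 rad and z of handle_butt in the frame of v_jig between 0.043 and 0.051 m and x of handle_butt in the frame of v_jig between -0.005 and 0.005 m and z of handle_cap in the frame of v_jig between 0.043 and 0.051 m and x of handle_cap in the frame of v_jig between -0.005 and 0.005 m and distance between handle_butt and stop_face below 0.004 m and distance of stop_face from where it was at the start of the episode below 0.005 m and contact force between the fingers and handle below 0.1 N and linear speed of handle below 0.02 m/s); the robot touches nothing.
It fails at once if the handle is dropped (let go and falling faster than 0.7 m/s, a drop of about 25 mm) (contact force between the fingers and handle below 0.1 N and linear speed of handle above 0.7 m/s).
It fails at once if a bystander (glue pot, red spool, red-lidded jar) is moved more than 30 mm (distance of any of glue_pot, spool_red, dye_jar from where it was at the start of the episode above 0.03 m).
It also fails if it takes over 48 s, if anything falls off the work surface, if the arm or the gripper's body presses on something with over 40 N, if the wrist force passes 120 N, or if a joint passes its speed limit or range.

## Working session

There is one attempt and no reset: what is moved stays moved. The work goes in short steps, Python scripts to look and compute and a tool call to move; the robot and the scene stay as the last step left them, time stands still between calls to the robot, and variables do not carry over. Pictures are saved under pics/ and viewed, about 8 in all and at most 12, crops included, and the job is handed in when it is done.

Besides the shell and the picture viewer there is one more tool, called after "Request:" as name(argument=value, ...) on one line, values as JSON. send_rows: Moves the arm, as the interface text tells. Its arguments: {"type":"object","properties":{"plan":{"type":"array"},"newtons":{"type":"number"}},"required":["plan"]}

```bash
mkdir -p pics; python3 - <<'E'
from workcell import robot, vision
import cv2
for n in("top","side"):
    im=vision.camera(n); cv2.imwrite(f"pics/{n}0.png",im[:,:,::-1]); print(n,vision.camera_model(n))
print(robot.observe())
E
```

```text
top {'fovy': 56.37746579157449, 'cx': 324.5022141580388, 'cy': 189.66706349547667, 'k1': -0.04537367108351525, 'camera_from_world': array([[ 1.98340242e-04, -9.99889740e-01,  1.48481503e-02,
         2.74107902e-02],
       [-9.82232541e-01, -2.98131429e-03, -1.87644203e-01,
         5.64241680e-01],
       [ 1.87667781e-01, -1.45471190e-02, -9.82124832e-01,
         9.63511618e-01],
       [ 0.00000000e+00,  0.00000000e+00,  0.00000000e+00,
         1.00000000e+00]])}
side {'fovy': 52.03122705417551, 'cx': 321.362591816861, 'cy': 202.48531442446193, 'k1': -0.04187664660988748, 'camera_from_world': array([[ 0.88735435, -0.46108036, -0.00267471, -0.47217299],
       [-0.27459222, -0.52377802, -0.80638434,  0.27594834],
       [ 0.37040703,  0.71628311, -0.59138578,  0.71217464],
       [ 0.        ,  0.        ,  0.        ,  1.        ]])}
{'t': 0.1, 'joint_positions': array([ 1.13971853e+00,  2.63464461e-01, -4.88459149e-02,  1.25938615e+00,
       -3.28010761e-05,  1.41550978e+00]), 'joint_velocities': array([-0.00014725, -0.0003891 ,  0.00177227,  0.00126985, -0.0007744 ,
        0.00083859]), 'joint_efforts': array([ 4.69703562e-03, -6.38577461e+01,  3.85064006e+01,  1.00658895e-02,
       -9.59064005e-05, -1.55007382e-05]), 'tcp_pos': array([0.1428744, 0.5049526, 0.2388888]), 'eef_rot': array([-4.31808753e-01, -3.11154406e+00,  1.36848512e-03]), 'wrist_force': array([ 0.44261945, -0.53798034, -0.30359445]), 'ft_torque': array([-0.02882347,  0.04126225,  0.00403686]), 'grip_width': 0.08509709806907148}
```

View pics/top0.png

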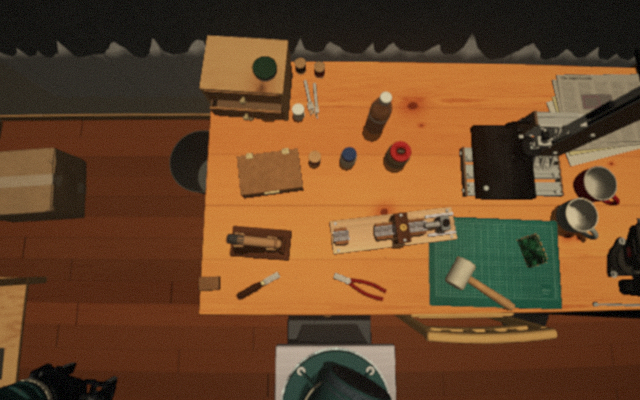

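View pics/side0.png

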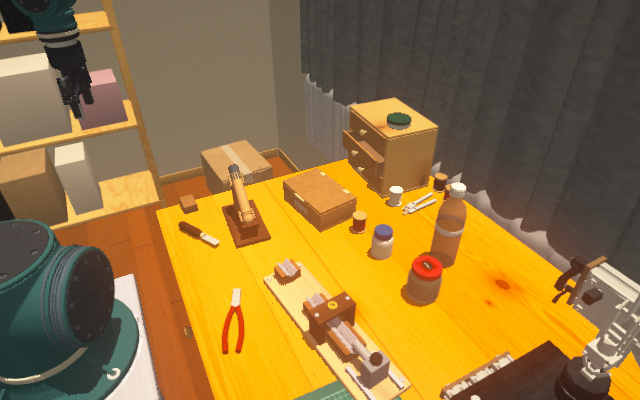

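```bash
python3 - <<'E'
import cv2,numpy as np
t=cv2.imread("pics/top0.png");s=cv2.imread("pics/side0.png")
r=lambda im,x,y,w,h,k:cv2.resize(im[y:y+h,x:x+w],None,fx=k,fy=k,interpolation=cv2.INTER_CUBIC)
a=r(t,220,195,250,68,3.2)
cv2.imwrite("pics/c1.png",a)
b=r(s,210,150,210,250,2.4)
cv2.imwrite("pics/c2.png",b)
E
```

```text
(no output)
```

View pics/c1.png

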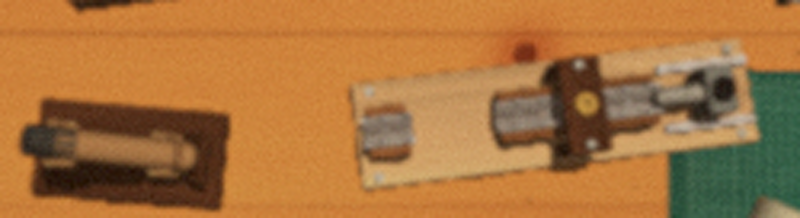

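View pics/c2.png

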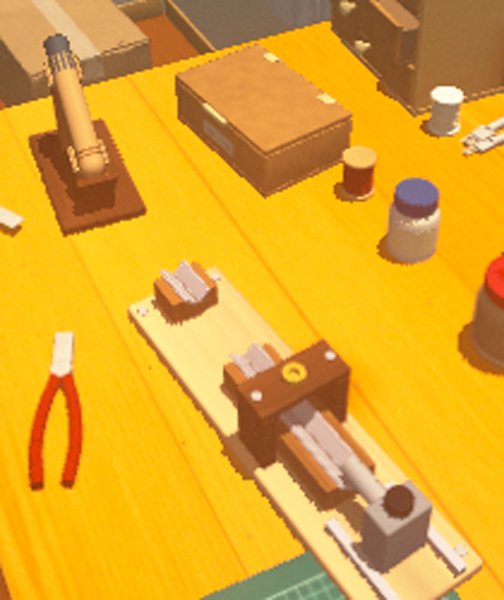

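```bash
cat >h.py <<'E'
import numpy as np,cv2
from workcell import robot,vision
def K(n):
    m=vision.camera_model(n); f=200/np.tan(np.radians(m['fovy']/2))
    return np.array([[f,0,m['cx']],[0,f,m['cy']],[0,0,1]]),np.array([m['k1'],0,0,0.]),np.array(m['camera_from_world'])
def ray(n,p):
    k,d,T=K(n); u=cv2.undistortPoints(np.array(p,float).reshape(-1,1,2),k,d)[:,0]
    R=T[:3,:3]; return -R.T@T[:3,3], np.c_[u,np.ones(len(u))]@R
def onz(n,p,z):
    o,r=ray(n,p); return o+r*((z-o[2])/r[:,2])[:,None]
def proj(n,P):
    k,d,T=K(n); return cv2.projectPoints(np.array(P,float).reshape(-1,1,3),cv2.Rodrigues(T[:3,:3])[0],T[:3,3],k,d)[0][:,0]
def two(p,q):
    (a,r),(b,s)=ray("top",p),ray("side",q); r=r[0];s=s[0]
    x=np.linalg.lstsq(np.c_[r,-s],b-a,rcond=None)[0]
    A=a+r*x[0];B=b+s*x[1]; return (A+B)/2,np.linalg.norm(A-B)
ct=lambda p:(np.array(p,float)+.5)/3.2-.5+[220,195]
cs=lambda p:(np.array(p,float)+.5)/2.4-.5+[210,150]
E
python3 - <<'E'
from h import *
np.set_printoptions(precision=4,suppress=True)
def box(c,z):
    P=onz("top",ct(c),z)[:,:2]; e=[np.linalg.norm(P[i]-P[(i+1)%4]) for i in range(4)]
    v=(P[0]+P[3]-P[1]-P[2]); print(P.mean(0),"edges",np.array(e),"yaw of +y axis",np.arctan2(v[1],v[0])); return P.mean(0),v/np.linalg.norm(v)
j,jy=box([(350,87),(740,40),(760,138),(364,188)],.012)
r,ry=box([(44,99),(229,114),(219,208),(33,194)],.010)
# checks
print("bush exp",j+jy*-.012,"top",onz("top",ct([(587,104)]),.079),"side",onz("side",cs([(294,372)]),.079),two(ct((587,104)),cs((294,372))))
print("nose",onz("top",ct([(652,97)]),.047))
q=onz("top",ct([(652,97)]),.047)[0,:2]-j;print("nose jig y",q@jy)
print("jig corners side z.012",onz("side",cs([(128,312),(216,268),(482,565)]),.012))
jx=np.array([jy[1],-jy[0]])
print("expected",[j+jy*.175+jx*s*.046 for s in(-1,1)],[j-jy*.175+jx*s*.046 for s in(-1,1)])
print("rest side",onz("side",cs([(30,132),(66,228),(147,208)]),.010))
rx=np.array([ry[1],-ry[0]]);print("exp",[r+ry*a*.0825+rx*b*.042 for a in(-1,1) for b in (-1,1)])
for nm,o in(("cap",[0,.0614,.088+.043]),("butt",[0,-.0614,.045])):
    P=np.r_[r+ry*o[1],o[2]];print(nm,P,(proj("top",P)-[220,195]+.5)*3.2,(proj("side",P)-[210,150]+.5)*2.4)
E
```

```text
[ 0.4582 -0.1643] edges [0.3491 0.0875 0.3497 0.0879] yaw of +y axis 1.691784972646731
[0.4228 0.2044] edges [0.162  0.0809 0.1606 0.082 ] yaw of +y axis 1.4965852803061364
bush exp [ 0.4596 -0.1762] top [[ 0.4599 -0.1772  0.079 ]] side [[ 0.462  -0.1762  0.079 ]] (array([ 0.4606, -0.1771,  0.0805]), np.float64(0.0016549907760432393))
nose [[ 0.4687 -0.2402  0.047 ]]
nose jig y -0.07655730345993624
jig corners side z.012 [[ 0.3938 -0.0039  0.012 ]
 [ 0.4841  0.0098  0.012 ]
 [ 0.5226 -0.3332  0.012 ]]
expected [array([0.3914, 0.0038]), array([0.4827, 0.015 ])] [array([ 0.4336, -0.3436]), array([ 0.525 , -0.3325])]
rest side [[0.3943 0.2937 0.01  ]
 [0.3805 0.127  0.01  ]
 [0.4602 0.1182 0.01  ]]
exp [array([0.3748, 0.1252]), array([0.4585, 0.119 ]), array([0.387 , 0.2898]), array([0.4708, 0.2835])]
cap [0.4273 0.2656 0.131 ] [[ 27.726  140.0639]] [[53.1315 41.1998]]
butt [0.4182 0.1431 0.045 ] [[198.3491 157.6516]] [[ 94.3698 179.0746]]
```

Request:
send_rows(plan=[{"travel": [0,0,0],"roll": 0.175,"jaw": 1},{"travel": [0,0,0],"roll": 0.175,"jaw": 1},{"travel": [0,0,0],"roll": 0.175,"jaw": 1},{"travel": [0,0,0],"roll": 0.175,"jaw": 1},{"travel": [0,0,0],"roll": 0.175,"jaw": 1},{"travel": [0,0,0],"roll": 0.175,"jaw": 1},{"travel": [0,0,0],"roll": 0.175,"jaw": 1},{"travel": [0,0,0],"roll": 0.175,"jaw": 1},{"travel": [0,0,0],"roll": 0,"jaw": 1}], newtons=25)

```text
t: 1.23
tcp_pos: [0.1422, 0.5036, 0.2363]
eef_rot: [2.378, 2.048, -0.01]
wrist_force: [0.5, -0.8, 0.1]
grip_width: 0.0855
```

```bash
cat >>h.py <<'E'
from scipy.spatial.transform import Rotation as Ro
def go(target,yaw):
    "print travel (cm, tool axes) and roll to reach TCP target with tool x at yaw"
    s=robot.observe(); R=Ro.from_rotvec(s['eef_rot']).as_matrix(); cy=np.arctan2(R[1,0],R[0,0])
    print("t",s['t'],"tcp",s['tcp_pos'].round(4),"xyaw",round(cy,3),"tilt",R[:,2].round(3),"travel cm",((np.array(target)-s['tcp_pos'])@R*100).round(2),"roll",round(-(yaw-cy),3),"w",round(s['grip_width'],4),"F",s['wrist_force'].round(2),"q",s['joint_positions'].round(2))
E
python3 -c "
from h import *
go([.423,.2045,.18],1.4966)"
```

```text
t 1.225 tcp [0.1422 0.5036 0.2363] xyaw 1.422 tilt [-0.003 -0.006 -1.   ] travel cm [-25.38  32.21   5.74] roll -0.074 w 0.0855 F [ 0.51 -0.75  0.05] q [ 1.14  0.27 -0.05  1.26  0.    2.86]
```

Request:
send_rows(plan=[{"travel": [0,0,0],"roll": -0.075,"jaw": 1},{"travel": [-3,3.3,0.3],"roll": 0,"jaw": 1},{"travel": [-3,3.3,0.3],"roll": 0,"jaw": 1},{"travel": [-3,3.3,0.3],"roll": 0,"jaw": 1},{"travel": [-3,3.3,0.3],"roll": 0,"jaw": 1},{"travel": [-3,3.3,0.3],"roll": 0,"jaw": 1},{"travel": [-3,3.3,0.3],"roll": 0,"jaw": 1},{"travel": [-3,3.3,0.3],"roll": 0,"jaw": 1},{"travel": [-3,3.3,0.3],"roll": 0,"jaw": 1},{"travel": [-3,3.3,0.3],"roll": 0,"jaw": 1},{"travel": [0,0,0],"roll": 0,"jaw": 1}])

```text
t: 2.6
tcp_pos: [0.4346, 0.211, 0.2081]
eef_rot: [2.235, 2.204, -0.012]
wrist_force: [-0.0, -0.2, -0.6]
grip_width: 0.0856
```

```bash
python3 -c "
from h import *
go([.423,.2045,.077],1.4966)"
```

```text
t 2.6 tcp [0.4346 0.211  0.2081] xyaw 1.557 tilt [-0.004 -0.007 -1.   ] travel cm [-0.58 -1.11 13.12] roll 0.06 w 0.0856 F [-0.01 -0.16 -0.62] q [ 0.29  0.21 -0.21  1.16 -0.01  1.87]
```

Request:
send_rows(plan=[{"travel": [-0.6,-1.1,0],"roll": 0.06,"jaw": 1},{"travel": [0,0,3],"roll": 0,"jaw": 1},{"travel": [0,0,3],"roll": 0,"jaw": 1},{"travel": [0,0,0],"roll": 0,"jaw": 1}])

```text
t: 3.1
tcp_pos: [0.4213, 0.2059, 0.1472]
eef_rot: [2.287, 2.151, -0.012]
wrist_force: [0.3, -0.1, 1.0]
grip_width: 0.0853
```

```bash
python3 - <<'E'
from h import *
go([.423,.2045,.077],1.4966)
t=vision.camera("top");s=vision.camera("side")
r=lambda im,x,y,w,h,k:cv2.resize(im[y:y+h,x:x+w,::-1],None,fx=k,fy=k,interpolation=cv2.INTER_CUBIC)
cv2.imwrite("pics/d.png",np.hstack([r(s,180,120,130,150,3.3),r(t,215,195,100,125,3.96)[:495]]))
E
```

```text
t 3.1 tcp [0.4213 0.2059 0.1472] xyaw 1.509 tilt [-0.004 -0.006 -1.   ] travel cm [-0.08  0.21  7.02] roll 0.013 w 0.0853 F [ 0.32 -0.12  1.03] q [ 0.28  0.22 -0.36  0.99 -0.01  1.92]
```

View pics/d.png

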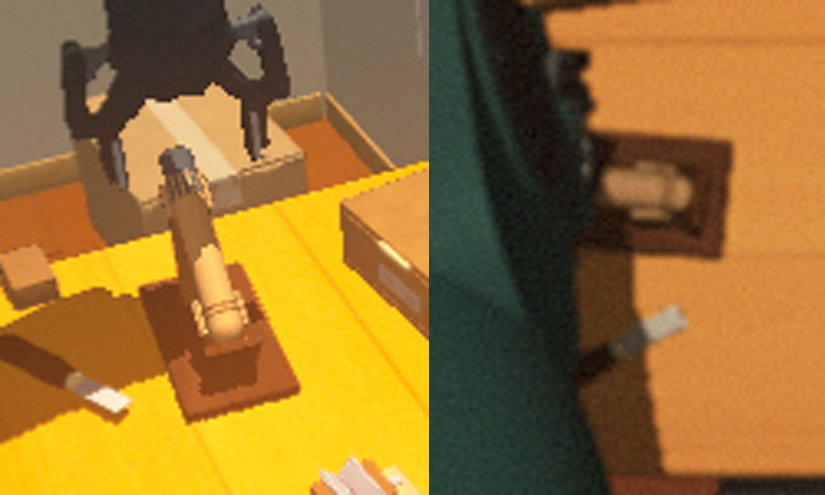

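Request:
send_rows(plan=[{"travel": [-0.1,0.2,2.5],"roll": 0.013,"jaw": 1},{"travel": [0,0,2.5],"roll": 0,"jaw": 1},{"travel": [0,0,2.0],"roll": 0,"jaw": 1},{"travel": [0,0,0],"roll": 0,"jaw": 1}])

```text
t: 3.7
tcp_pos: [0.4277, 0.2066, 0.0828]
eef_rot: [2.293, 2.137, 0.005]
wrist_force: [0.2, 0.5, 1.0]
grip_width: 0.0854
```

```bash
python3 -c "
from h import *
go([.423,.2045,.077],1.4966)"
```

```text
t 3.7 tcp [0.4277 0.2066 0.0828] xyaw 1.5 tilt [ 0.007 -0.003 -1.   ] travel cm [-0.24 -0.46  0.58] roll 0.004 w 0.0854 F [0.22 0.49 0.99] q [ 0.28  0.28 -0.48  0.8  -0.    1.92]
```

Request:
send_rows(plan=[{"travel": [-0.2,-0.5,0.5],"roll": 0,"jaw": 1},{"travel": [0,0,0],"roll": 0,"jaw": 1},{"travel": [0,0,0],"roll": 0,"jaw": 0.4},{"travel": [0,0,0],"roll": 0,"jaw": 0.1},{"travel": [0,0,0],"roll": 0,"jaw": 0.1},{"travel": [0,0,0],"roll": 0,"jaw": 0.1},{"travel": [0,0,0],"roll": 0,"jaw": 0.1},{"travel": [0,0,0],"roll": 0,"jaw": 0.1}], newtons=30)

```text
t: 4.7
tcp_pos: [0.4235, 0.2056, 0.081]
eef_rot: [2.291, 2.137, 0.01]
wrist_force: [0.1, 0.2, 0.6]
grip_width: 0.0232
```

```bash
python3 -c "
from h import *
go([.423,.2045,.077],1.4966)"
```

```text
t 4.7 tcp [0.4235 0.2056 0.081 ] xyaw 1.501 tilt [ 0.01  -0.002 -1.   ] travel cm [-0.11 -0.05  0.4 ] roll 0.005 w 0.0232 F [0.06 0.17 0.59] q [ 0.28  0.28 -0.49  0.79 -0.    1.92]
```

Request:
send_rows(plan=[{"travel": [0,0,-1],"roll": 0,"jaw": 0.1},{"travel": [0,0,-2],"roll": 0,"jaw": 0.1},{"travel": [0,0,-3],"roll": 0,"jaw": 0.1},{"travel": [0,0,-3],"roll": 0,"jaw": 0.1},{"travel": [0,0,-1],"roll": 0,"jaw": 0.1},{"travel": [0,0,0],"roll": 0,"jaw": 0.1}])

```text
t: 5.45
tcp_pos: [0.4224, 0.2056, 0.1855]
eef_rot: [2.291, 2.138, 0.01]
wrist_force: [-0.4, -0.4, -0.7]
grip_width: 0.0233
```

```bash
python3 - <<'E'
from h import *
j=np.array([.459,-.165]);a=1.692;jy=np.array([np.cos(a),np.sin(a)])
g=j+jy*.092;print(g)
go([*g,.16],a)
s=vision.camera("side")
r=lambda im,x,y,w,h,k:cv2.resize(im[y:y+h,x:x+w,::-1],None,fx=k,fy=k,interpolation=cv2.INTER_CUBIC)
cv2.imwrite("pics/e.png",r(s,160,60,200,200,3))
E
```

```text
[ 0.44787654 -0.07367493]
t 5.45 tcp [0.4224 0.2056 0.1855] xyaw 1.502 tilt [ 0.011 -0.002 -1.   ] travel cm [-27.68   4.44   2.63] roll -0.19 w 0.0233 F [-0.43 -0.42 -0.72] q [ 0.28  0.19 -0.3   1.07 -0.    1.92]
```

View pics/e.png

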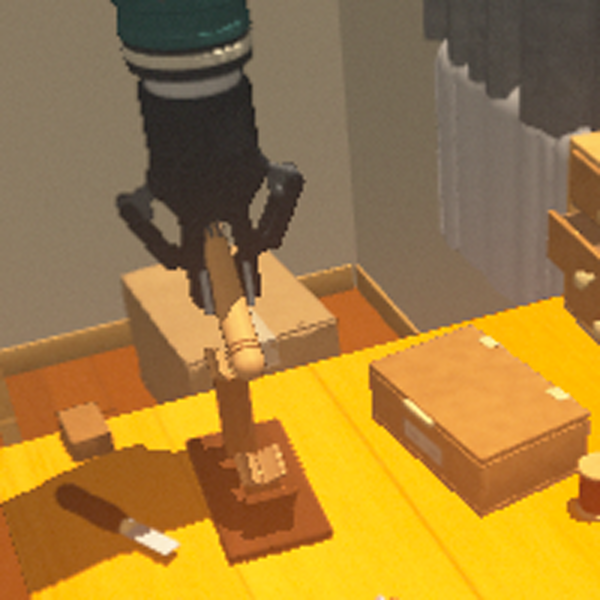

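Request:
send_rows(plan=[{"travel": [0,0,0],"roll": -0.1,"jaw": 0.1},{"travel": [0,0,0],"roll": -0.09,"jaw": 0.1},{"travel": [-2,0,0],"roll": 0,"jaw": 0.1},{"travel": [-4,-0.1,0],"roll": 0,"jaw": 0.1},{"travel": [-4,-0.1,0],"roll": 0,"jaw": 0.1},{"travel": [-4,-0.1,0],"roll": 0,"jaw": 0.1},{"travel": [-4,-0.1,0],"roll": 0,"jaw": 0.1},{"travel": [-4,-0.1,0],"roll": 0,"jaw": 0.1},{"travel": [-4,-0.1,0],"roll": 0,"jaw": 0.1},{"travel": [-2,0,0],"roll": 0,"jaw": 0.1},{"travel": [0,0,0],"roll": 0,"jaw": 0.1}])

```text
t: 6.88
tcp_pos: [0.4475, -0.0814, 0.1733]
eef_rot: [-2.071, -2.356, 0.01]
wrist_force: [0.3, 0.7, -1.7]
grip_width: 0.0231
```

```bash
python3 - <<'E'
from h import *
go([.4479,-.0737,.12],1.692)
E
```

```text
t 6.875 tcp [ 0.4475 -0.0814  0.1733] xyaw 1.7 tilt [-0.008 -0.001 -1.   ] travel cm [0.76 0.18 5.33] roll 0.008 w 0.0231 F [ 0.29  0.68 -1.68] q [-0.36  0.18 -0.34  1.05 -0.    1.08]
```

Request:
send_rows(plan=[{"travel": [0.8,0.2,2],"roll": 0.008,"jaw": 0.1},{"travel": [0,0,3],"roll": 0,"jaw": 0.1},{"travel": [0,0,1.5],"roll": 0,"jaw": 0.1},{"travel": [0,0,0],"roll": 0,"jaw": 0.1}])

```text
t: 7.38
tcp_pos: [0.446, -0.0698, 0.1042]
eef_rot: [-2.076, -2.346, 0.011]
wrist_force: [0.3, -1.5, -0.9]
grip_width: 0.0232
```

```bash
python3 - <<'E'
from h import *
go([.4479,-.0737,.1],1.692)
t=vision.camera("top");s=vision.camera("side")
r=lambda im,x,y,w,h,k:cv2.resize(im[y:y+h,x:x+w,::-1],None,fx=k,fy=k,interpolation=cv2.INTER_CUBIC)
cv2.imwrite("pics/f.png",np.hstack([r(s,240,190,160,200,2.8),r(t,320,180,100,160,3.5)]))
E
```

```text
t 7.375 tcp [ 0.446  -0.0698  0.1042] xyaw 1.693 tilt [-0.012  0.001 -1.   ] travel cm [-0.41  0.15  0.41] roll 0.001 w 0.0232 F [ 0.34 -1.55 -0.88] q [-0.33  0.24 -0.48  0.87 -0.    1.11]
```

View pics/f.png

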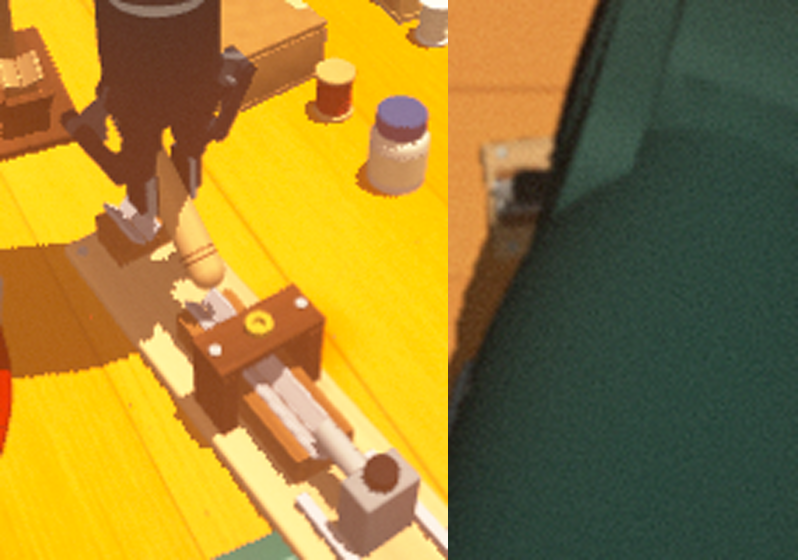

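Request:
send_rows(plan=[{"travel": [-0.4,0.15,0],"roll": 0,"jaw": 0.1},{"travel": [0,0,1],"roll": 0,"jaw": 0.1},{"travel": [0,0,1],"roll": 0,"jaw": 0.1},{"travel": [0,0,1],"roll": 0,"jaw": 0.1},{"travel": [0,0,0.5],"roll": 0,"jaw": 0.1},{"travel": [0,0,0.5],"roll": 0,"jaw": 0.1},{"travel": [0,0,0],"roll": 0,"jaw": 0.1}], newtons=20)

```text
t: 8.35
tcp_pos: [0.4488, -0.0744, 0.0637]
eef_rot: [-2.078, -2.348, 0.01]
wrist_force: [-0.8, -2.4, 2.3]
grip_width: 0.0231
```

```bash
python3 - <<'E'
from h import *
go([.4479,-.0737,.04],1.692)
E
```

```text
t 8.35 tcp [ 0.4488 -0.0744  0.0637] xyaw 1.692 tilt [-0.008 -0.001 -1.   ] travel cm [ 0.08 -0.06  2.37] roll 0.0 w 0.0231 F [-0.85 -2.37  2.32] q [-0.34  0.28 -0.54  0.75 -0.    1.11]
```

Request:
send_rows(plan=[{"travel": [0,0,0.6],"roll": 0,"jaw": 0.1},{"travel": [0,0,0.6],"roll": 0,"jaw": 0.1},{"travel": [0,0,0.5],"roll": 0,"jaw": 0.1},{"travel": [0,0,0.4],"roll": 0,"jaw": 0.1},{"travel": [0,0,0],"roll": 0,"jaw": 0.1}])

```text
t: 8.98
tcp_pos: [0.4485, -0.0734, 0.0421]
eef_rot: [-2.077, -2.348, 0.007]
wrist_force: [-1.1, 2.3, 3.6]
grip_width: 0.0228
```

```bash
python3 - <<'E'
from h import *
go([.4479,-.0737,.04],1.692)
t=vision.camera("top");s=vision.camera("side")
r=lambda im,x,y,w,h,k:cv2.resize(im[y:y+h,x:x+w,::-1],None,fx=k,fy=k,interpolation=cv2.INTER_CUBIC)
cv2.imwrite("pics/g.png",np.hstack([r(s,240,190,160,200,2.8),r(t,320,180,100,160,3.5)]))
E
```

```text
t 8.975 tcp [ 0.4485 -0.0734  0.0421] xyaw 1.693 tilt [-0.008  0.001 -1.   ] travel cm [-0.02 -0.06  0.21] roll 0.001 w 0.0228 F [-1.15  2.3   3.63] q [-0.34  0.31 -0.58  0.69 -0.    1.11]
```

View pics/g.png

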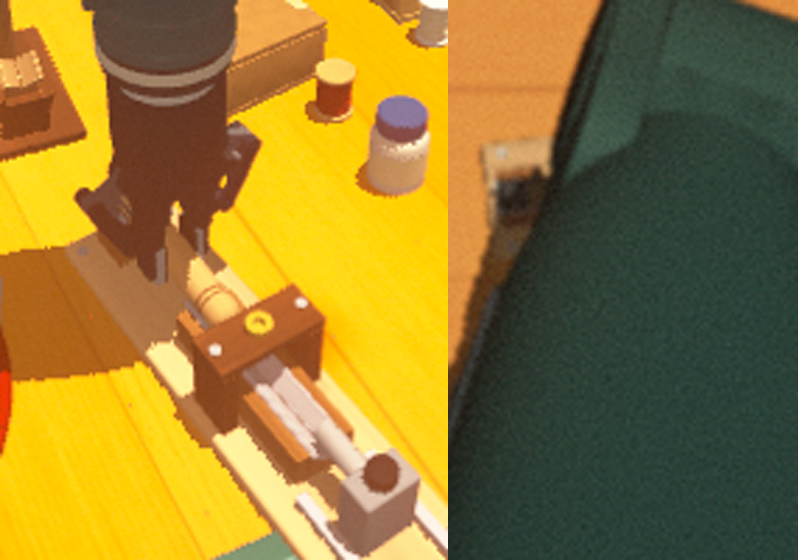

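Request:
send_rows(plan=[{"travel": [0,0,0.2],"roll": 0,"jaw": 0.1},{"travel": [0,0,0.2],"roll": 0,"jaw": 0.1},{"travel": [0,0,0],"roll": 0,"jaw": 0.1}])

```text
t: 9.45
tcp_pos: [0.4485, -0.0735, 0.0383]
eef_rot: [-2.078, -2.348, 0.007]
wrist_force: [-2.9, 2.8, 3.3]
grip_width: 0.0232
```

Request:
send_rows(plan=[{"travel": [0,0,0.15],"roll": 0,"jaw": 0.1},{"travel": [0,0,0.15],"roll": 0,"jaw": 0.1},{"travel": [0,0,0],"roll": 0,"jaw": 0.1}])

```text
t: 9.82
tcp_pos: [0.4483, -0.0738, 0.0368]
eef_rot: [-2.079, -2.349, 0.008]
wrist_force: [-2.2, 2.0, 1.8]
grip_width: 0.0231
```

Request:
send_rows(plan=[{"travel": [0,0,0.2],"roll": 0,"jaw": 0.1},{"travel": [0,0,0.2],"roll": 0,"jaw": 0.1},{"travel": [0,0,0],"roll": 0,"jaw": 0.1}])

```text
t: 10.2
tcp_pos: [0.4485, -0.0744, 0.0352]
eef_rot: [-2.081, -2.351, 0.008]
wrist_force: [-1.5, 1.0, -1.1]
grip_width: 0.023
```

Request:
send_rows(plan=[{"travel": [0,0,0],"roll": 0,"jaw": 0.32},{"travel": [0,0,0],"roll": 0,"jaw": 0.4},{"travel": [0,0,0],"roll": 0,"jaw": 0.6},{"travel": [0,0,0],"roll": 0,"jaw": 0.7},{"travel": [0,0,0],"roll": 0,"jaw": 0.7},{"travel": [0,0,0],"roll": 0,"jaw": 0.7}])

```text
t: 10.95
tcp_pos: [0.4492, -0.0748, 0.0349]
eef_rot: [-2.081, -2.352, 0.008]
wrist_force: [-0.5, 0.8, 0.7]
grip_width: 0.0596
```

Request:
send_rows(plan=[{"travel": [0,0,-2],"roll": 0,"jaw": 0.7},{"travel": [0,0,-4],"roll": 0,"jaw": 0.7},{"travel": [0,0,-4],"roll": 0,"jaw": 0.7},{"travel": [0,0,0],"roll": 0,"jaw": 0.7}])

```text
t: 11.45
tcp_pos: [0.4493, -0.0744, 0.1375]
eef_rot: [-2.081, -2.351, 0.009]
wrist_force: [0.3, -0.7, 0.2]
grip_width: 0.0595
```

```bash
python3 - <<'E'
from h import *
go([.4479,-.0737,.04],1.692)
t=vision.camera("top");s=vision.camera("side")
r=lambda im,x,y,w,h,k:cv2.resize(im[y:y+h,x:x+w,::-1],None,fx=k,fy=k,interpolation=cv2.INTER_CUBIC)
cv2.imwrite("pics/i.png",np.hstack([r(s,240,190,160,200,2.8),r(t,320,180,100,160,3.5)]))
E
```

```text
t 11.45 tcp [ 0.4493 -0.0744  0.1375] xyaw 1.693 tilt [-0.005 -0.003 -1.   ] travel cm [ 0.1  -0.07  9.75] roll 0.001 w 0.0595 F [ 0.3  -0.66  0.2 ] q [-0.34  0.21 -0.41  0.95 -0.    1.11]
```

View pics/i.png

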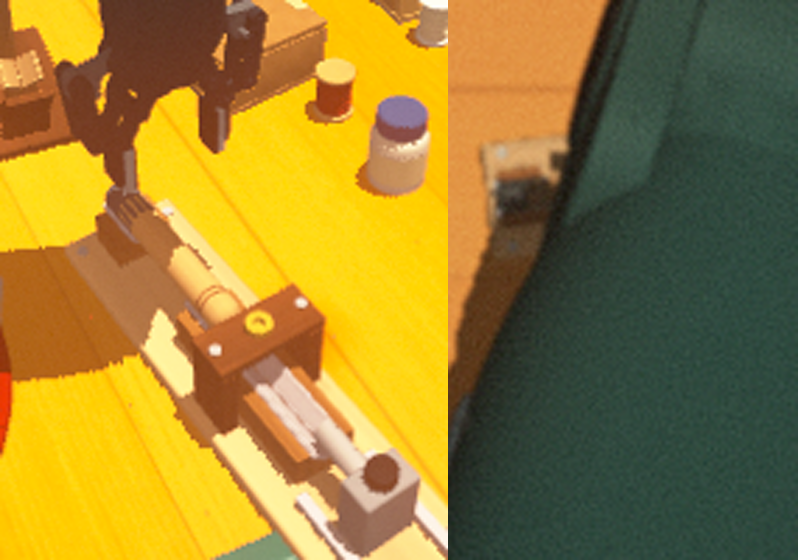

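```bash
python3 - <<'E'
from h import *
np.set_printoptions(precision=4,suppress=True)
j=np.array([.459,-.165]);a=1.692;jy=np.array([np.cos(a),np.sin(a)]);jx=np.array([jy[1],-jy[0]])
fs=lambda p:(np.array(p)+.5)/2.8-.5+[240,190]
J=lambda P:np.c_[(P[:,:2]-j)@jx,(P[:,:2]-j)@jy]
print("cap top edge side z.059",J(onz("side",fs([(120,190)]),.059)),"cap z.047 top",J(onz("top",[(334,235.7)],.047)))
print("butt/bridge side",J(onz("side",fs([(238,292)]),.059)))
W=lambda x,y,z:np.r_[j+jx*x+jy*y,z]
for nm,P in dict(cap=(0,.167,.059),tip=(0,.017,.047),tip0=(0,0,.047),bridge=(0,.005,.074),bush=(0,-.012,.079),gend=(.014,.17,.041),gend2=(-.014,.17,.041),nose=(0,-.0766,.055),nose2=(0,-.065,.055)).items():
    print(nm,(proj("side",W(*P))-[240,190]+.5)*2.8,(proj("top",W(*P))-[220,195]+.5)*3.2)
s=cv2.imread("pics/side0.png");t=cv2.imread("pics/top0.png")
r=lambda im,x,y,w,h,k:cv2.resize(im[y:y+h,x:x+w],None,fx=k,fy=k,interpolation=cv2.INTER_NEAREST)
cv2.imwrite("pics/n.png",np.hstack([r(s,330,310,50,60,8),r(t,410,205,50,60,8)]))
E
```

```text
cap top edge side z.059 [[-0.001   0.1581]] cap z.047 top [[0.0012 0.1688]]
butt/bridge side [[0.0147 0.0302]]
cap [[115.5964 182.9316]] [[369.344  132.0869]]
tip [[231.4661 327.4393]] [[545.0447 111.4434]]
tip0 [[246.4232 344.6725]] [[564.848 108.999]]
bridge [[242.1517 311.9611]] [[565.5386 106.9333]]
bush [[257.8828 324.2866]] [[587.1826 103.8806]]
gend [[131.3153 190.8338]] [[362.8399 117.4014]]
gend2 [[ 98.621  205.8201]] [[366.9898 150.5327]]
nose [[320.3702 421.011 ]] [[656.1633  97.1029]]
nose2 [[308.506 407.473]] [[642.6887  98.7786]]
```

View pics/n.png

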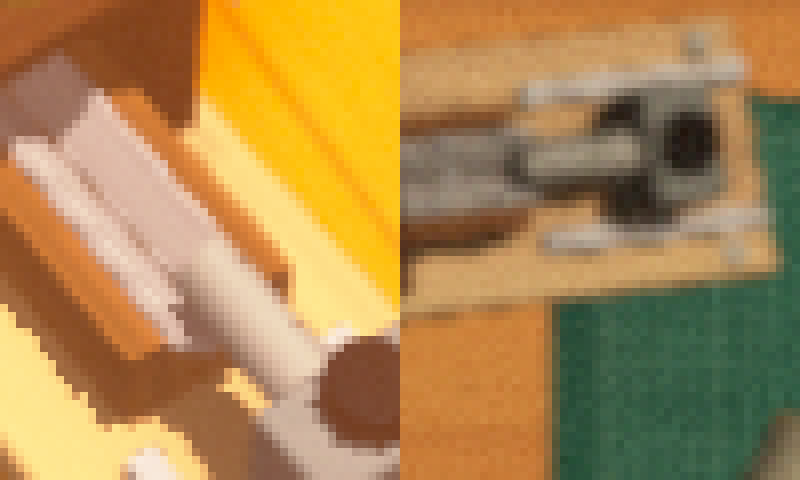

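```bash
python3 - <<'E'
from h import *
np.set_printoptions(precision=4,suppress=True)
j=np.array([.459,-.165]);a=1.692;jy=np.array([np.cos(a),np.sin(a)]);jx=np.array([jy[1],-jy[0]])
J=lambda P:np.c_[(P[:,:2]-j)@jx,(P[:,:2]-j)@jy]
print(J(onz("top",[(424.5,224.4),(425.5,224.4)],.052)))
print(J(onz("side",[(356,339.9)],.055)),J(onz("side",[(353.5,343)],.047)))
# bush references from same images: expect y -.012 ; groove end -.088
print(J(onz("top",[ct((587,104))],.079)),J(onz("side",[cs((294,372))],.079)))
P=np.r_[j+jy*.2,.14];print("pre-push",P); go(P,a)
E
```

```text
[[ 0.0014 -0.0775]
 [ 0.0011 -0.0803]]
[[ 0.0028 -0.0786]] [[-0.0006 -0.0768]]
[[-0.0005 -0.0122]] [[ 0.0016 -0.0115]]
pre-push [0.4348 0.0335 0.14  ]
t 11.55 tcp [ 0.4479 -0.074   0.1351] xyaw 1.692 tilt [-0.009 -0.001 -1.   ] travel cm [10.83 -0.   -0.5 ] roll 0.0 w 0.0596 F [ 1.04 -0.45 -0.87] q [-0.34  0.21 -0.42  0.95 -0.    1.11]
```

Request:
send_rows(plan=[{"travel": [3,0,0],"roll": 0,"jaw": 0},{"travel": [4,0,0],"roll": 0,"jaw": 0},{"travel": [3.8,0,0],"roll": 0,"jaw": 0},{"travel": [0,0,0],"roll": 0,"jaw": 0},{"travel": [0,0,3],"roll": 0,"jaw": 0},{"travel": [0,0,2.5],"roll": 0,"jaw": 0},{"travel": [0,0,0],"roll": 0,"jaw": 0}])

```text
t: 12.42
tcp_pos: [0.4302, 0.035, 0.0716]
eef_rot: [-2.074, -2.34, 0.021]
wrist_force: [-0.6, 1.1, 0.0]
grip_width: 0.0
```

```bash
cat >>h.py <<'E'
def jg(y,z=.053,x=0):
    j=np.array([.459,-.165]);a=1.692;jy=np.array([np.cos(a),np.sin(a)]);jx=np.array([jy[1],-jy[0]])
    p=robot.observe()['tcp_pos'];print("jig xyz",(p[:2]-j)@jx,(p[:2]-j)@jy,p[2]); go([*(j+jy*y+jx*x),z],a)
E
python3 -c "
from h import *
jg(.2)"
```

```text
jig xyz -0.0044241329215617235 0.20200189799879895 0.07158806689010822
t 12.425 tcp [0.4302 0.035  0.0716] xyaw 1.691 tilt [-0.02 -0.   -1.  ] travel cm [-0.2   0.48  1.85] roll -0.001 w 0.0 F [-0.63  1.13  0.01] q [-0.11  0.25 -0.57  0.77 -0.    1.34]
```

Request:
send_rows(plan=[{"travel": [0,0.5,0.8],"roll": 0,"jaw": 0},{"travel": [0,0,0.8],"roll": 0,"jaw": 0},{"travel": [0,0,0.2],"roll": 0,"jaw": 0},{"travel": [0,0,0],"roll": 0,"jaw": 0}])

```text
t: 12.92
tcp_pos: [0.4361, 0.0347, 0.0534]
eef_rot: [-2.076, -2.34, 0.02]
wrist_force: [-0.6, 0.2, -0.3]
grip_width: -0.0001
```

```bash
python3 -c "
from h import *
jg(.18)"
```

```text
jig xyz 0.0014224228812031304 0.20102653794993425 0.05342622359158349
t 12.925 tcp [0.4361 0.0347 0.0534] xyaw 1.69 tilt [-0.018 -0.001 -1.   ] travel cm [-2.1  -0.14  0.04] roll -0.002 w -0.0001 F [-0.59  0.22 -0.26] q [-0.11  0.28 -0.59  0.72 -0.    1.35]
```

Request:
send_rows(plan=[{"travel": [-0.8,0,0],"roll": 0,"jaw": 0},{"travel": [-0.6,0,0],"roll": 0,"jaw": 0},{"travel": [-0.5,0,0],"roll": 0,"jaw": 0},{"travel": [-0.5,0,0],"roll": 0,"jaw": 0},{"travel": [-0.5,0,0],"roll": 0,"jaw": 0},{"travel": [-0.5,0,0],"roll": 0,"jaw": 0},{"travel": [-0.5,0,0],"roll": 0,"jaw": 0},{"travel": [-0.5,0,0],"roll": 0,"jaw": 0},{"travel": [-0.5,0,0],"roll": 0,"jaw": 0}])

```text
t: 14.05
tcp_pos: [0.4426, -0.0173, 0.054]
eef_rot: [-2.077, -2.341, 0.018]
wrist_force: [-0.0, 0.4, -0.3]
grip_width: 0.0002
```

```bash
python3 -c "
from h import *
jg(.10)"
```

```text
jig xyz 0.0015913119106349479 0.14862345366911656 0.05401281423317194
t 14.05 tcp [ 0.4426 -0.0173  0.054 ] xyaw 1.69 tilt [-0.017 -0.    -1.   ] travel cm [-4.86 -0.15  0.1 ] roll -0.002 w 0.0002 F [-0.    0.44 -0.26] q [-0.22  0.28 -0.58  0.73 -0.    1.23]
```

Request:
send_rows(plan=[{"travel": [-0.5,0,0],"roll": 0,"jaw": 0},{"travel": [-0.5,0,0],"roll": 0,"jaw": 0},{"travel": [-0.5,-0.1,0],"roll": 0,"jaw": 0},{"travel": [-0.5,0,0],"roll": 0,"jaw": 0},{"travel": [-0.5,0,0],"roll": 0,"jaw": 0},{"travel": [-0.5,0,0],"roll": 0,"jaw": 0},{"travel": [-0.5,0,0],"roll": 0,"jaw": 0},{"travel": [-0.4,0,0],"roll": 0,"jaw": 0},{"travel": [0,0,0],"roll": 0,"jaw": 0}])

```text
t: 15.18
tcp_pos: [0.4466, -0.0592, 0.054]
eef_rot: [-2.077, -2.34, 0.018]
wrist_force: [-0.2, -0.4, 0.0]
grip_width: 0.0
```

```bash
python3 - <<'E'
from h import *
jg(.083)
t=vision.camera("top");s=vision.camera("side")
cv2.imwrite("pics/k_full.png",s[:,:,::-1])
r=lambda im,x,y,w,h,k:cv2.resize(im[y:y+h,x:x+w,::-1],None,fx=k,fy=k,interpolation=cv2.INTER_NEAREST)
cv2.imwrite("pics/k.png",np.hstack([r(s,270,240,110,120,5),r(t,410,145,30,120,5)]))
E
```

```text
jig xyz 0.0004746406552113528 0.10650707026437946 0.05396904456571739
t 15.175 tcp [ 0.4466 -0.0592  0.054 ] xyaw 1.69 tilt [-0.017 -0.    -1.   ] travel cm [-2.35 -0.04  0.09] roll -0.002 w 0.0 F [-0.17 -0.38  0.01] q [-0.31  0.29 -0.56  0.73 -0.01  1.14]
```

View pics/k.png

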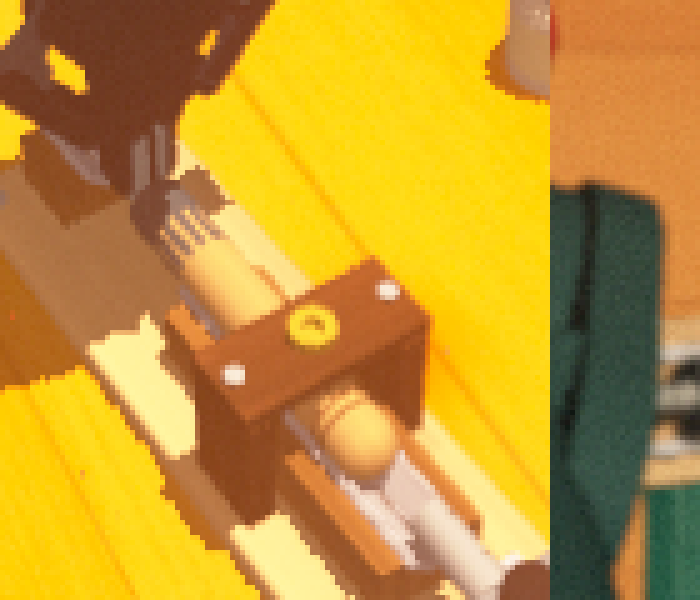

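Request:
send_rows(plan=[{"travel": [-0.3,0,0],"roll": 0,"jaw": 0},{"travel": [-0.3,0,0],"roll": 0,"jaw": 0},{"travel": [-0.3,0,0],"roll": 0,"jaw": 0},{"travel": [-0.3,0,0],"roll": 0,"jaw": 0},{"travel": [-0.3,0,0],"roll": 0,"jaw": 0},{"travel": [-0.2,0,0],"roll": 0,"jaw": 0},{"travel": [0,0,0],"roll": 0,"jaw": 0}])

```text
t: 16.15
tcp_pos: [0.4486, -0.0767, 0.0539]
eef_rot: [-2.076, -2.341, 0.018]
wrist_force: [-0.2, 0.5, -0.3]
grip_width: -0.0001
```

```bash
python3 - <<'E'
from h import *
jg(.083)
E
```

```text
jig xyz 0.00031680064923512145 0.08888593945500821 0.05394123441917627
t 16.15 tcp [ 0.4486 -0.0767  0.0539] xyaw 1.69 tilt [-0.017 -0.    -1.   ] travel cm [-0.59 -0.03  0.09] roll -0.002 w -0.0001 F [-0.15  0.48 -0.26] q [-0.35  0.3  -0.55  0.74 -0.01  1.11]
```

Now creep, watching the force along y.

Request:
send_rows(plan=[{"travel": [-0.1,0,0],"roll": 0,"jaw": 0},{"travel": [-0.1,0,0],"roll": 0,"jaw": 0},{"travel": [-0.1,0,0],"roll": 0,"jaw": 0}])

```text
t: 16.52
tcp_pos: [0.4489, -0.0797, 0.0539]
eef_rot: [-2.076, -2.341, 0.018]
wrist_force: [-0.5, 0.5, 0.4]
grip_width: 0.0002
```

Request:
send_rows(plan=[{"travel": [-0.1,0,0],"roll": 0,"jaw": 0}])

```text
t: 16.65
tcp_pos: [0.4491, -0.0807, 0.0539]
eef_rot: [-2.076, -2.341, 0.018]
wrist_force: [-0.9, 0.3, 0.2]
grip_width: -0.0001
```

Request:
send_rows(plan=[{"travel": [-0.1,0,0],"roll": 0,"jaw": 0}])

```text
t: 16.77
tcp_pos: [0.4491, -0.0818, 0.0539]
eef_rot: [-2.076, -2.341, 0.018]
wrist_force: [0.3, 1.1, 0.3]
grip_width: 0.0002
```

Request:
send_rows(plan=[{"travel": [-0.1,0,0],"roll": 0,"jaw": 0}])

```text
t: 16.9
tcp_pos: [0.4492, -0.0827, 0.0539]
eef_rot: [-2.075, -2.341, 0.018]
wrist_force: [-0.4, 5.5, 1.9]
grip_width: 0.0004
```

Request:
send_rows(plan=[{"travel": [-0.03,0,0],"roll": 0,"jaw": 0}])

```text
t: 17.02
tcp_pos: [0.4492, -0.0828, 0.0539]
eef_rot: [-2.075, -2.34, 0.017]
wrist_force: [0.1, 5.7, 2.3]
grip_width: 0.0003
```

Request:
send_rows(plan=[{"travel": [0.5,0,0],"roll": 0,"jaw": 0},{"travel": [1.5,0,0],"roll": 0,"jaw": 0},{"travel": [2,0,0],"roll": 0,"jaw": 0},{"travel": [0,0,-3],"roll": 0,"jaw": 0},{"travel": [0,0,-5],"roll": 0,"jaw": 0},{"travel": [0,0,-5],"roll": 0,"jaw": 0},{"travel": [4,0,0],"roll": 0,"jaw": 0},{"travel": [5,0,0],"roll": 0,"jaw": 0},{"travel": [0,0,0],"roll": 0,"jaw": 0}])

```text
t: 18.15
tcp_pos: [0.4337, 0.0552, 0.1886]
eef_rot: [-2.075, -2.342, 0.019]
wrist_force: [0.1, -0.3, -0.3]
grip_width: 0.0001
```

```bash
python3 - <<'E'
from h import *
jg(.083)
s=vision.camera("side");s0=cv2.imread("pics/side0.png")
for nm,(x,y) in dict(pot=(382,240),spool=(358,222),jar=(425,280)).items():
    print(nm,np.abs(s[y-20:y+20,x-20:x+20,::-1].astype(int)-s0[y-20:y+20,x-20:x+20]).mean())
r=lambda im,x,y,w,h,k:cv2.resize(im[y:y+h,x:x+w],None,fx=k,fy=k,interpolation=cv2.INTER_NEAREST)
cv2.imwrite("pics/z.png",np.hstack([r(s[:,:,::-1],290,250,100,140,4),r(s0,290,250,100,140,4)]))
E
```

```text
jig xyz 0.0015361203475827646 0.22168971297332982 0.18856242363266154
t 18.15 tcp [0.4337 0.0552 0.1886] xyaw 1.691 tilt [-0.017 -0.001 -1.   ] travel cm [-13.89   0.09  13.54] roll -0.001 w 0.0001 F [ 0.11 -0.29 -0.28] q [-0.06  0.15 -0.34  1.1  -0.    1.39]
pot 8.055625
spool 7.243333333333333
jar 7.788958333333333
```

View pics/z.png

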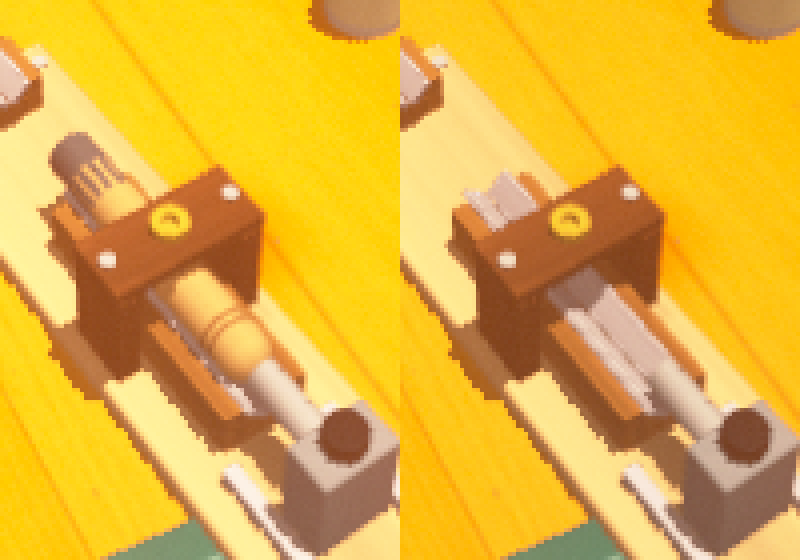

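The handle touches the nose, and the stop block and knob sit at the same pixels as at the start. I'm handing the job in.

```bash
python3 -c "
from workcell import robot
print(robot.job_done())"
```

```text
the job is handed in; nothing more can be done
None
```

The handle blank is in the groove with its wooden end against the end stop, and I handed the job in at about t = 18 s; no verdict was reported.

**What I did:** I gripped the handle at its centre on the rest and lifted it. I then lowered it wooden end first into the open groove so that it swung flat in the pads, and let it go. With the jaws shut I pushed on the steel cap until it met the stop, then backed the arm clear.

**Last checks:**
- **Contact:** force along the groove rose from about 1 N to 5.7 N and held there, well under the stop's 22 N. This happened at jig y ≈ 0.083 m for the tool. That matches the value I expected from the measured stop face at about -0.078 m.
- **Final picture:** the side view shows the handle lying in the groove under the bridge with its tip on the nose. The stop shows no visible shift from the first picture.
- **Bystanders:** pixel patches around the glue pot, spool and jar in the side view differ only slightly and evenly from the start (7–8 of 255), which I take as noise.

**What was less certain:**
- **Cap position after laying:** the two cameras disagreed on where the cap lay after release, jig y 0.158 m from the side and 0.169 m from the top. Both put the wooden tip short of the bridge, as required.
- **Seating force:** while I pressed the handle down, the force never clearly rose, so I judged that it was seated from the picture instead.

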